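# Turn the trivet onto its feet against the bench guard

## Robot

A 6-joint arm with a two-finger parallel gripper is mounted at the origin on the work surface; the furniture and walls round the work are solid. World frame = base frame: x ahead of the robot, y to its left, z up, the work surface at z = 0. Lengths are in mm, angles in rad, forces in N, time in s.
With the tool pointing down it reaches from about 300 to 950 mm from the base axis. Payload 3.1 kg.
Tool frame: the origin (TCP) lies midway between the tips of the shut fingers; the grasp point (between the pads) lies 19 mm behind it (r.hold_point_z is the distance from the TCP to the grasp point, in mm); z points along the fingers, y is the line along which they close (so a half turn about z gives the same grasp; the last joint's range is limited). The gripper opens to 85 mm and grips with 20 to 120 N. Pads are 22 mm wide; open, the fingers measure 114 mm over their backs; the gripper's body (76 mm by 85 mm) begins 54 mm behind the grasp point. The pads swing forward as they close: fully open they stand 13 mm farther back than shut.
Start: joints at [1.263, 0.308, 1.634, -0, 1.2, -0.07], TCP at [147.254, 607.411, 231.272] pointing down, gripper open.
Joint ranges: [-3.06, 3.06], [-0.79, 1.96], [0.05, 2.63], [-1.19, 4.34], [0.05, 2.64], [-2.94, 2.94]. Speed limits (rad/s): [2.79, 2.79, 3.14, 3.14, 3.14, 3.14].

## Interface

Orientations are given as [roll, pitch, yaw] about the fixed x, y, z axes, in that order (R = Rz(yaw) Ry(pitch) Rx(roll)).
In Python, from cell import r gives the robot as it stands.
- The arm moves only by the tool servo_tool, never from a script. Its arguments are lists of equal length, an entry for each row: "claw": the opening, from 0 (shut) to 1 (fully open); "travel": the shift along the world's x, y, z in units of 25 mm (1.0 is 25 mm), a list of three; "rot": the turn, a rotation vector about the world's x, y, z in units of 8 degrees (1.0 is 8 degrees), a list of three. In form: {"claw": [claw, ...], "travel": [[tx, ty, tz], ...], "rot": [[ax, ay, az], ...]}. A call has 1 to 12 rows; each row is the pose to reach, as a shift and turn from the pose commanded when the call began; what a row does not reach only later rows make up. A row lasts 1/8 s, in which the tool goes at most 62.5 mm and 10.7 degrees, less where a joint would pass 70% of its speed; a pose out of reach is approached as far as the arm can. A call with a gripper value outside its range is refused whole. The fingers move at their own pace and stop on an object; the grip force is fixed at half the most. Time passes only in rows, so rows that repeat a pose let the fingers close. It gives the time, the measured TCP pose, the force, the opening and the grip force at its end, in the units of the state.
- r.get_state(): the state, without advancing time (a new reading comes with each control period).
- r.read_camera(name): name is "scene" or "side" or "wrist"; returns a dict with "pixels" (384x512x3 uint8, red, green, blue), "fx", "fy", "cx", "cy" (pixels), "k1" (the pictures are not rectified: a ray, as slopes to the right and down, at radius r is drawn at 1 + k1 r^2 times it, then the intrinsics apply), "rvec" (rotation vector, rad) and "tvec" (3), from world to camera coordinates, as OpenCV has them. Camera axes: x right, y down, z forward; pixel columns grow to the right and rows downward; lengths in mm; the calibration is good to about 2 mm. A picture is of the moment at which its call begins. There is no depth.
- r.job_done(): hands the job in; it is judged then, once.
Trained networks look in a picture, given as the dict that the camera call returned (one of the last four; its "shot" number tells which), for a name from the list of things; names that differ only in an ending like _2 or _b are one class to them, and where a whole thing is asked for, a point or a joint stands for the part that bears it (a point fixed in the world has none). Each returns a list of dicts, best first, with "score" (0 to 1); they miss things now and then, are a little off and sometimes report something else, mostly with a low value. They report only what shows in the picture. A call takes as long as a camera call.
- r.boxes_of(target, picture): "position" ([column, row] in pixels, amid what is visible of it).
The state is a dict: "t": time; "joint_pos": joint angles; "qvel": joint speeds; "joint_torque": joint torques, N m; "tool_pos": TCP position; "eef_rot": TCP orientation; "wrist_force": force on the tool from outside, world axes, zero at the start; "ft_torque": the same for the moment, N m; "width": finger opening in mm; "grasp_force": force on a finger pad.
Only numpy, scipy, OpenCV 4.12 (cv2) and the standard library are available. Lean on these libraries where they do the work, as an engineer would, in place of code of your own. Each camera call takes 0.05 s, during which the arm holds its last target. There are 200 camera calls.

## Task

The square wooden trivet is lying upside down with its four cork feet in the air. Push it up against the sloping foot of the steel guard until it stands on edge, leaning on the guard, then tip its top back over so that it lies flat on the table on its feet, and leave the round trivet where it is.

Things in the scene. Friction and masses are not known exactly. Their poses are not given: they have to be found in the camera images.
- trivet: Square dark-wood trivet, 110 x 110 mm, slab 10 mm thick, about 0.14 kg, loose, lying upside down on the table. Four cork feet (18 mm across, 6 mm high) stand on its upper face, 38 mm from the middle in x and y. Origin mid-slab; x, y along its sides, z out of the face with the feet (up at the start). One side is nearly parallel to the guard, 10 to 50 mm short of its slope.
- guard: Low polished steel wall, fixed, 180 mm long (its y), 60 mm high. Origin on the table under the front of its top edge; x points from the trivet's side into the wall, z up. Its front starts on the table at x = -36 mm with a 42 degree foot, 16 mm high, then a steep face (67 degrees) to the top at x = 0. The front is slippery (friction 0.15): a flat thing pushed squarely at it slides up it.
- guard_top (a point): Middle of the guard's rounded top hem: 60 mm above the table, hem x = 0 to 8 mm. The trivet pushed up stays leaning here, at about 57 degrees, its lower edge at the foot of the slope, its top edge about 25 mm behind x = 0 and 30 mm above the hem. Behind the guard are only low struts and a 4 mm flat foot (to x = 55 mm); else free space. Axes as the guard's.
- round_trivet: Bystander: round trivet of the same wood, 90 mm across, 16 mm high, already the right way up on its cork feet, to the right of the square one as the robot sees it, and clear of it. Origin mid-slab, 11 mm above the table. Leave it alone.

How it is judged (in metres and radians):
On the way:
1. the trivet is pushed up on edge against the guard (45 to 100 degrees from lying), over the foot of its slope (angle between trivet's own z axis and vertical between 0.785 and 1.75 rad and x of trivet in the frame of guard between -0.07 and 0.03 m and y of trivet in the frame of guard between -0.08 and 0.08 m and height (world z) of trivet below 0.08 m), for 0.2 s.
At the end, for the whole second after the job is handed in: The square trivet lies at rest on the table turned over, its feet down, within 10 degrees of level and its slab no more than 18 mm (middle) above the table; the round trivet is within 20 mm of where it stood (angle between trivet's own z axis and vertical above 2.967 rad and height (world z) of trivet between 0.004 and 0.018 m and linear speed of trivet below 0.02 m/s and distance of round_trivet from where it was at the start of the episode below 0.02 m); the robot touches nothing.
It fails at once if the round trivet is moved by more than 20 mm (distance of round_trivet from where it was at the start of the episode above 0.02 m).
It also fails if it takes over 43 s, if anything falls off the work surface, if the arm or the gripper's body presses on something with over 40 N, if the wrist force passes 120 N, or if a joint passes its speed limit or range.

## Working session

There is one attempt and no reset: what is moved stays moved. The work goes in short steps, Python scripts to look and compute and a tool call to move; the robot and the scene stay as the last step left them, time stands still between calls to the robot, and variables do not carry over. Pictures are saved under pics/ and viewed, at most 10 in all, crops included, and the job is handed in when it is done.

Besides the shell and the picture viewer there is one more tool, called after "Request:" as name(argument=value, ...) on one line, values as JSON. servo_tool: Moves the arm, as the interface text tells. Its arguments: {"type":"object","properties":{"claw":{"type":"array","items":{"type":"number"}},"travel":{"type":"array","items":{"type":"array","items":{"type":"number"}}},"rot":{"type":"array","items":{"type":"array","items":{"type":"number"}}}},"required":["claw","travel","rot"]}

```bash
mkdir -p pics; ls; cat > h.py <<'E'
import numpy as np, cv2
from cell import r
def ray(c,px):
    K=np.array([[c['fx'],0,c['cx']],[0,c['fy'],c['cy']],[0,0,1.]])
    u=(np.array(px,float)-[c['cx'],c['cy']])/[c['fx'],c['fy']]
    s=u.copy()
    for _ in range(20): s=u/(1+c['k1']*(s@s))
    R=cv2.Rodrigues(np.array(c['rvec'],float))[0]; t=np.array(c['tvec'],float).ravel()
    return -R.T@t, R.T@np.array([s[0],s[1],1])
def at(c,px,z):
    o,d=ray(c,px); return (o+d*(z-o[2])/d[2]).round(1)
def proj(c,P):
    P=np.atleast_2d(np.array(P,float))
    R=cv2.Rodrigues(np.array(c['rvec'],float))[0]; q=P@R.T+np.array(c['tvec'],float).ravel()
    s=q[:,:2]/q[:,2:]; s=s*(1+c['k1']*(s**2).sum(1,keepdims=True))
    return (s*[c['fx'],c['fy']]+[c['cx'],c['cy']]).round(1)
def save(c,n): cv2.imwrite('pics/'+n,np.ascontiguousarray(c['pixels'][:,:,::-1]))
E
python3 - <<'E'
from h import *
ims=[]
for n in ['scene','side','wrist']:
    c=r.read_camera(n); save(c,n+'0.png')
    print(n,ray(c,(256,192)))
    for t in ['trivet','guard','round_trivet']:
        print(t,[(b['position'],round(b['score'],2),at(c,b['position'],10)) for b in r.boxes_of(t,c)[:2]])
s=r.get_state();print(s['t'],s['tool_pos'],s['eef_rot'],s['width'])
E
```

```text
pics
scene (array([-60.78572402, 290.11010542, 548.39188546]), array([ 0.72558499, -0.39293746, -0.56496408]))
trivet [([233.9, 237.3], 0.66, array([514.8,  30.4,  10. ]))]
guard []
round_trivet [([305.7, 225.2], 0.68, array([ 474.4, -113. ,   10. ]))]
side (array([ 445.51034579, -698.54572669,  550.8322618 ]), array([ 0.11504593,  0.78946681, -0.60311897]))
trivet []
guard [([307.7, 185.7], 0.83, array([654.7,  11.5,  10. ]))]
round_trivet [([227.5, 241.2], 0.81, array([ 477.8, -121.6,   10. ]))]
wrist (array([ 81.46777804, 622.28345834, 374.31947063]), array([ 0.25136492, -0.05572999, -0.96639408]))
trivet []
guard []
round_trivet []
0.6 [147.26518545 607.40288586 231.27313366] [-3.14158284e+00  1.10253409e-05  2.90377625e+00] 85.45787372779671
```

View pics/scene0.png

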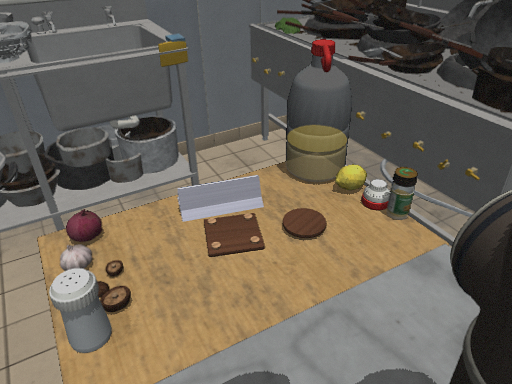

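View pics/side0.png

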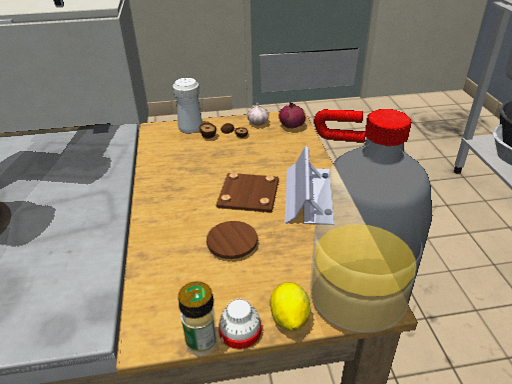

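The scene view shows the trivet, with corners near (204,217), (256,214), (264,247) and (209,254). The guard is behind it, its top running (180,185) to (262,178) and its foot (184,219) to (263,209). The side view shows the trivet near (248,192), the guard near (308,190) and the round trivet near (232,240). I'll zoom in for exact corners.

```bash
python3 - <<'E'
import cv2,numpy as np
a=cv2.imread('pics/scene0.png')[170:262,170:270]; b=cv2.imread('pics/side0.png')[140:232,212:342]
cv2.imwrite('pics/z.png',np.hstack([cv2.resize(a,None,fx=3.4,fy=5,interpolation=2),cv2.resize(b,None,fx=3.4,fy=5,interpolation=2)]))
E
```

```text
(no output)
```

View pics/z.png

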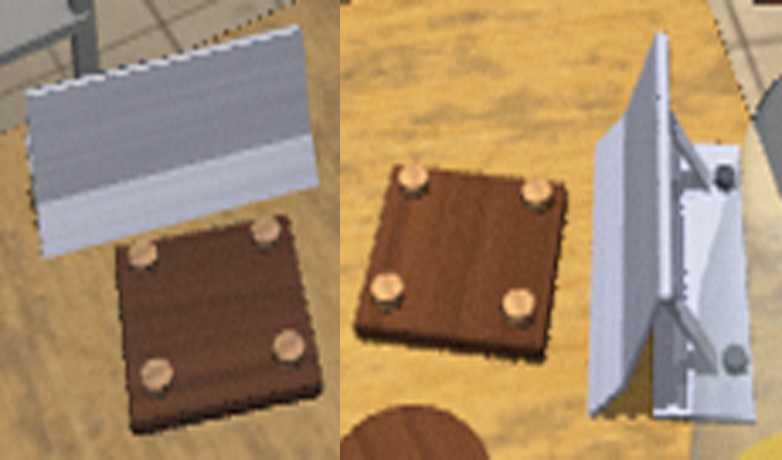

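```bash
python3 - <<'E'
from h import *
A=r.read_camera('scene');B=r.read_camera('side')
fa=lambda x,y:(170+(x+.5)/3.4-.5,170+(y+.5)/5-.5); fb=lambda x,y:(212+(x-340+.5)/3.4-.5,140+(y+.5)/5-.5)
def L(n,c,pts,z): 
    P=np.array([at(c,p,z) for p in pts]); print(n,P[:,:2].tolist()); return P
p=L('feetA',A,[fa(*q) for q in [(143,252),(266,229),(289,344),(157,373)]],16)
q=L('feetB',B,[fb(*q) for q in [(413,176),(537,188),(519,302),(388,286)]],16)
print(p.mean(0),q.mean(0))
for n,P in (('A',p),('B',q)):
    for i in range(4): d=P[(i+1)%4]-P[i]; print(n,np.hypot(*d[:2]).round(1),np.degrees(np.arctan2(d[1],d[0])).round(1))
L('gfootA',A,[fa(44,256),fa(318,185)],0);L('gfootB',B,[fb(596,145),fb(590,415)],0)
L('gtopA',A,[fa(27,90),fa(300,26)],60);L('gtopB',B,[fb(658,36),fb(658,298)],60)
E
```

```text
feetA [[580.5, 48.3], [556.1, -23.4], [485.0, -0.1], [507.9, 72.2]]
feetB [[510.2, 68.3], [582.9, 46.3], [559.2, -26.4], [487.5, -3.2]]
[532.375  24.25   16.   ] [534.95  21.25  16.  ]
A 75.7 -108.8
A 74.8 161.9
A 75.8 72.4
A 76.4 -18.2
B 76.0 -16.8
B 76.5 -108.1
B 75.4 162.1
B 75.0 72.4
gfootA [[628.8, 95.6], [585.5, -77.1]]
gfootB [[629.8, 93.6], [589.1, -80.1]]
gtopA [[665.9, 85.2], [623.0, -85.9]]
gtopB [[663.9, 79.2], [621.1, -92.4]]
```

Both views agree. The trivet centre is about (534,23), with yaw -17.7°. The guard origin is about (643.4,-2), with n=(0.971,-0.240). The foot spacing measures 76 mm and the guard about 178 mm, both as expected. The tool yaw already matches the guard, so I'll go behind the trivet with the fingers shut.

Request:
servo_tool(claw=[0, 0, 0, 0, 0, 0, 0, 0, 0, 0, 0, 0], travel=[[12.08, -22.46, -3], [12.08, -22.46, -3], [12.08, -22.46, -3], [12.08, -22.46, -3], [12.08, -22.46, -3], [12.08, -22.46, -3], [12.08, -22.46, -3], [12.08, -22.46, -3], [12.08, -22.46, -3], [12.08, -22.46, -3], [12.08, -22.46, -3], [12.08, -22.46, -3]], rot=[[0, 0, 0], [0, 0, 0], [0, 0, 0], [0, 0, 0], [0, 0, 0], [0, 0, 0], [0, 0, 0], [0, 0, 0], [0, 0, 0], [0, 0, 0], [0, 0, 0], [0, 0, 0]])

```text
t: 2.2
tool_pos: [449.4, 45.4, 156.3]
eef_rot: [3.141, -0.001, 2.901]
wrist_force: [0.9, 0.3, 0.3]
width: -0.3
grasp_force: 0.0
```

Request:
servo_tool(claw=[0, 0, 0, 0, 0, 0], travel=[[0, 0, -2], [0, 0, -4], [0, 0, -5.5], [0, 0, -5.9], [0, 0, -6.12], [0, 0, -6.12]], rot=[[0, 0, 0], [0, 0, 0], [0, 0, 0], [0, 0, 0], [0, 0, 0], [0, 0, 0]])

```text
t: 2.95
tool_pos: [450.4, 46.4, 4.3]
eef_rot: [3.141, 0.002, 2.905]
wrist_force: [1.0, 0.4, 0.2]
width: 0.0
grasp_force: 0.0
```

Request:
servo_tool(claw=[0, 0, 0, 0, 0, 0, 0, 0, 0, 0, 0, 0], travel=[[0.39, -0.1, -0.04], [0.78, -0.19, -0.04], [1.17, -0.29, -0.04], [1.55, -0.38, -0.04], [1.94, -0.48, -0.04], [2.33, -0.58, -0.04], [2.72, -0.67, -0.04], [3.11, -0.77, -0.04], [3.5, -0.86, -0.04], [3.88, -0.96, -0.04], [4.27, -1.06, -0.04], [4.37, -1.08, -0.04]], rot=[[0, 0, 0], [0, 0, 0], [0, 0, 0], [0, 0, 0], [0, 0, 0], [0, 0, 0], [0, 0, 0], [0, 0, 0], [0, 0, 0], [0, 0, 0], [0, 0, 0], [0, 0, 0]])

```text
t: 4.45
tool_pos: [560.0, 18.6, 2.6]
eef_rot: [3.141, 0.002, 2.904]
wrist_force: [-0.6, 0.3, 0.9]
width: -0.1
grasp_force: 0.7
```

```bash
python3 - <<'E'
from h import *
for n in ['scene','side']:
    c=r.read_camera(n); save(c,n+'1.png')
a=cv2.imread('pics/scene1.png')[150:270,150:290]; b=cv2.imread('pics/side1.png')[110:230,200:340]
cv2.imwrite('pics/z1.png',cv2.resize(np.hstack([a,b]),None,fx=2.8,fy=2.8,interpolation=2))
E
```

```text
(no output)
```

View pics/z1.png

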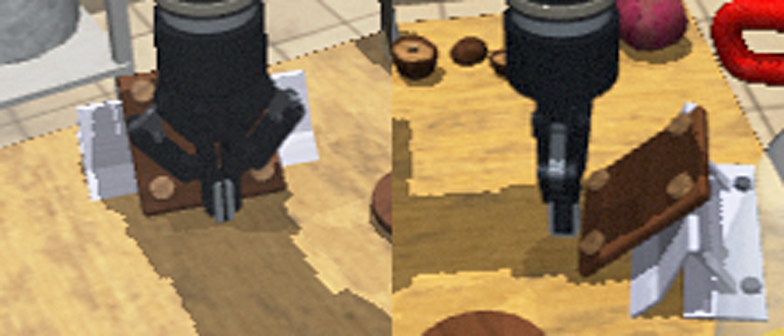

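The crops show the trivet tilted up squarely on the slope, its lower edge ahead of the shut fingers. I'll keep pushing.

Request:
servo_tool(claw=[0, 0, 0, 0, 0], travel=[[0.2, -0.05, 0], [0.4, -0.1, 0], [0.6, -0.15, 0], [0.8, -0.2, 0], [0.9, -0.22, 0]], rot=[[0, 0, 0], [0, 0, 0], [0, 0, 0], [0, 0, 0], [0, 0, 0]])

```text
t: 5.18
tool_pos: [581.4, 13.3, 2.2]
eef_rot: [3.142, 0.0, 2.904]
wrist_force: [-0.9, -0.5, -0.6]
width: 0.2
grasp_force: 0.6
```

Request:
servo_tool(claw=[0, 0, 0, 0], travel=[[0.1, -0.02, 0], [0.2, -0.05, 0], [0.3, -0.07, 0], [0.3, -0.07, 0]], rot=[[0, 0, 0], [0, 0, 0], [0, 0, 0], [0, 0, 0]])

```text
t: 5.68
tool_pos: [588.8, 11.6, 2.3]
eef_rot: [3.142, 0.0, 2.904]
wrist_force: [-2.0, -0.4, -1.4]
width: 0.1
grasp_force: 0.4
```

```bash
python3 - <<'E'
from h import *
for n in ['scene','side']:
    c=r.read_camera(n); save(c,n+'2.png')
b=cv2.imread('pics/side2.png')[110:230,210:340]
cv2.imwrite('pics/z2.png',cv2.resize(b,None,fx=4.8,fy=4.8,interpolation=2))
E
```

```text
(no output)
```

View pics/z2.png

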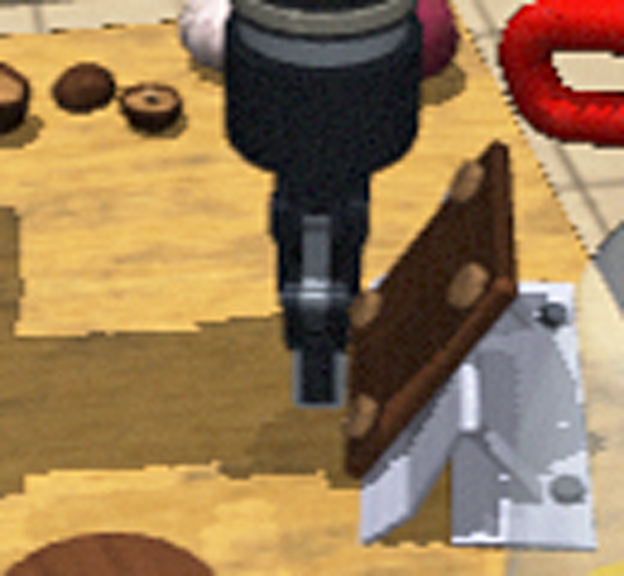

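```bash
python3 - <<'E'
from h import *
c=r.read_camera('side')
O=np.array([643.4,-2,0]);n=np.array([.971,-.24,0]);t=np.array([.24,.971,0])
for p in [(352,472),(515,288),(352,385),(500,143)]:
    o,d=ray(c,(210+(p[0]+.5)/4.8-.5,110+(p[1]+.5)/4.8-.5))
    yg=-55 if p[1] in(472,288) else 55
    P=o+d*((yg-(o-O)@t)/(d@t))-O; print(p,(P@n).round(1),P[2].round(1))
E
```

```text
(352, 472) -39.6 7.2
(515, 288) 19.1 97.9
(352, 385) -42.9 -32.0
(500, 143) 15.6 95.1
```

```bash
python3 - <<'E'
from h import *
A=r.read_camera('scene');B=r.read_camera('side')
print(at(A,(317,165),15),at(B,(362,295),15))
oa,da=ray(A,(323,48));ob,db=ray(B,(388,125))
M=np.c_[da,-db];s=np.linalg.lstsq(M,ob-oa,rcond=None)[0];print('cap',oa+s[0]*da,ob+s[1]*db)
oa,da=ray(A,(331,57));ob,db=ray(B,(325,125))
s=np.linalg.lstsq(np.c_[da,-db],ob-oa,rcond=None)[0];print('handle',oa+s[0]*da,ob+s[1]*db)
E
```

```text
[ 650.3 -268.9   15. ] [ 664.6 -280.1   15. ]
cap [ 661.49146838 -269.9417567   295.72520407] [ 663.02128113 -269.16185948  298.36966025]
handle [ 599.00930484 -242.87216852  296.90248307] [ 595.67212616 -244.633471    291.87996167]
```

Request:
servo_tool(claw=[0, 0, 0, 0, 0, 0, 0], travel=[[-0.5, 0.12, 0], [-1.0, 0.25, 0], [-1.55, 0.38, 0], [-1.55, 0.38, 2], [-1.55, 0.38, 4], [-1.55, 0.38, 6], [-1.55, 0.38, 6]], rot=[[0, 0, 0], [0, 0, 0], [0, 0, 0], [0, 0, 0], [0, 0, 0], [0, 0, 0], [0, 0, 0]])

```text
t: 6.8
tool_pos: [553.1, 21.3, 157.5]
eef_rot: [3.139, 0.011, 2.904]
wrist_force: [0.8, 0.8, -0.1]
width: 0.1
grasp_force: 0.0
```

The jug is well clear, about 250 mm off. Next I'll go over the top edge and down behind it.

Request:
servo_tool(claw=[0, 0, 0, 0, 0, 0, 0, 0, 0, 0], travel=[[2, -0.5, 0], [4, -1, 0], [6.14, -1.52, 0], [6.14, -1.52, 0], [6.14, -1.52, 0], [6.14, -1.52, -1], [6.14, -1.52, -2], [6.14, -1.52, -3], [6.14, -1.52, -3.2], [6.14, -1.52, -3.2]], rot=[[0, 0, 0], [0, 0, 0], [0, 0, 0], [0, 0, 0], [0, 0, 0], [0, 0, 0], [0, 0, 0], [0, 0, 0], [0, 0, 0], [0, 0, 0]])

```text
t: 8.05
tool_pos: [702.3, -16.5, 72.4]
eef_rot: [-3.141, -0.001, 2.904]
wrist_force: [0.1, -0.6, 0.1]
width: 0.0
grasp_force: 0.0
```

```bash
python3 - <<'E'
from h import *
c=r.read_camera('side'); save(c,'side3.png')
b=cv2.imread('pics/side3.png')[70:230,200:360]
cv2.imwrite('pics/z3.png',cv2.resize(b,None,fx=3.5,fy=3.5,interpolation=2))
E
```

```text
(no output)
```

View pics/z3.png

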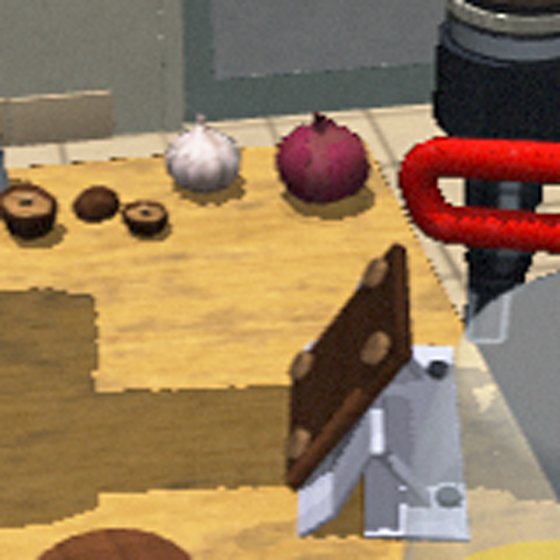

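The trivet is still leaning, with the fingers behind its top edge. Now I'll pull back towards the robot.

Request:
servo_tool(claw=[0, 0, 0, 0, 0, 0, 0, 0, 0, 0, 0, 0], travel=[[-0.39, 0.1, 0], [-0.78, 0.19, 0], [-1.17, 0.29, 0], [-1.55, 0.38, 0], [-1.94, 0.48, 0], [-2.33, 0.58, 0], [-2.72, 0.67, 0], [-3.11, 0.77, 0], [-3.5, 0.86, 0], [-3.88, 0.96, 0], [-4.27, 1.06, 0], [-4.66, 1.15, 0]], rot=[[0, 0, 0], [0, 0, 0], [0, 0, 0], [0, 0, 0], [0, 0, 0], [0, 0, 0], [0, 0, 0], [0, 0, 0], [0, 0, 0], [0, 0, 0], [0, 0, 0], [0, 0, 0]])

```text
t: 9.6
tool_pos: [586.1, 12.1, 72.3]
eef_rot: [3.142, 0.0, 2.904]
wrist_force: [-0.3, 0.5, -0.5]
width: 0.1
grasp_force: 0.0
```

Request:
servo_tool(claw=[0, 0, 0, 0, 0, 0, 0], travel=[[-0.3, 0.07, 0], [-0.3, 0.07, 0], [-0.3, 0.07, 0], [-0.3, 0.07, 2], [-0.3, 0.07, 4], [-0.3, 0.07, 5], [-0.3, 0.07, 5]], rot=[[0, 0, 0], [0, 0, 0], [0, 0, 0], [0, 0, 0], [0, 0, 0], [0, 0, 0], [0, 0, 0]])

```text
t: 10.48
tool_pos: [581.8, 13.4, 200.3]
eef_rot: [3.14, 0.007, 2.904]
wrist_force: [-0.2, -0.1, 0.3]
width: 0.1
grasp_force: 0.0
```

```bash
python3 - <<'E'
from h import *
c=r.read_camera('side'); save(c,'side4.png')
for t in ['trivet','round_trivet']: print(t,[(b['position'],round(b['score'],2),at(c,b['position'],11)) for b in r.boxes_of(t,c)[:2]])
b=cv2.imread('pics/side4.png')[110:270,180:340]
cv2.imwrite('pics/z4.png',cv2.resize(b,None,fx=3.5,fy=3.5,interpolation=2))
E
```

```text
trivet [([251.4, 187.2], 0.73, array([541.9,  25.5,  11. ]))]
round_trivet [([229.3, 242.0], 0.62, array([ 480.5, -125.2,   11. ]))]
```

View pics/z4.png

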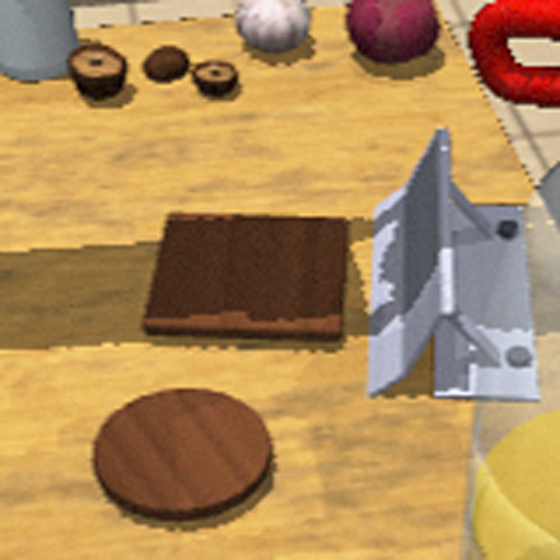

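The trivet lies flat with its feet down, centred near (251,187). The round trivet hasn't moved and the robot is clear, so I'll hand the job in.

```bash
python3 -c "
from cell import r
print(r.job_done())"
```

```text
the job is handed in; nothing more can be done
None
```

The square trivet was pushed up on edge against the guard at about 57° and tipped back over; the last picture shows it lying flat, feet down, with the round trivet where it was, and I handed the job in at about 10.5 s (no verdict came back).

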